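# Lay the water dispenser down on its stand and press its vent cap home

## Task

Tip the blue water dispenser over on its wooden stand so that it lies flat on the side its tap is nearest to, with the tap low and hanging past the front end of the stand. Then use the wooden tamper, not bare fingers, to press the white vent cap, now on top, fully home, and stand the tamper back upright on the counter. Leave the tumbler, the syrup bottle and the sugar jar where they are.

Things in the scene. Friction and masses are not known exactly. Their poses are not given: they have to be found in the camera images.
- riser: fixed plywood serving stand on the counter: flat top board 300 mm along its x, 200 mm along its y, top face 70 mm above the counter. Origin: centre of its underside, at counter height. +x points to its front end (150 mm from the origin), over which the tap must hang; the dispenser starts on the rear half.
- dispenser: empty blue plastic block 100 (x) by 120 (y) by 200 mm (z), about 0.5 kg, loose, first standing on the stand's rear, its +x roughly towards the stand's front. Origin: centre of the face it first stands on; z points to the tap end. Must end lying on its +x face, nearest the tap (x straight down). Push its -x face 160-170 mm above its foot; it topples when leaned 27 degrees (75 mm travel); low pushes slide it.
- tap_spout (a point): outlet of the white tap, which sticks 40 mm out of the dispenser's top end near the +x face: 46 mm along the dispenser's x, 221 mm along its z. It does not reach past the +x face, so it does not hinder lying flat.
- cap_top (a point): centre of the vent cap's outer face: white disc 46 mm across on the dispenser's -x face, 70 mm along its z, in a blue boss 62 mm across and 6 mm high; the cap stands 10 mm out of the boss at the start and 2 mm when home. With the dispenser lying down it faces up, about 186 mm above the counter before it is pressed.
- vent_cap (a joint): how far the vent cap is pushed in (m): 0 as at the start, 0.008 fully home. It is a tight push fit: needs about 8 N, stays where it is left, and stops solidly at 0.008.
- tamper: wooden tamper, loose, 0.22 kg, standing upright on the counter on a flat round foot 48 mm across and 28 mm high, which tapers into a straight round handle 25 mm across from 42 mm to 130 mm above its underside; total height 140 mm. Origin: centre of the foot's underside; z up along the handle.
- tumbler: bystander: clear plastic tumbler 76 mm across, 110 mm high; origin at the centre of its underside
- syrup: bystander: amber bottle 60 mm across, 170 mm high; origin at the centre of its underside
- sugar_jar: bystander: white jar 80 mm across, 100 mm high; origin at the centre of its underside
Mind the look-alikes: they are no part of the job. Leave any black or yellow look-alike of the tamper alone.

How it is judged:
On the way, in this order (a step that is already met when the one before it is completed fails the run):
1. the dispenser lies flat and still on its tap-side face on the stand, the vent cap not yet home (angle between dispenser's own x axis and vertical above 3.02 rad and linear speed of dispenser below 0.03 m/s and height (world z) of dispenser above 0.1 m and value of joint vent_cap below 0.005 m), for 0.2 s.
2. the vent cap is pressed home by the tamper (value of joint vent_cap above 0.0065 m and contact force between tamper and dispenser above 1 N).
At the end, for the whole second after the job is handed in: The dispenser lies still and flat (within 7 degrees) on its tap-side face on the stand, the tap's outlet at least 10 mm beyond the stand's front end; the vent cap is in by more than 6.5 of its 8 mm; the tamper stands upright (within 6 degrees) and still on the counter (angle between dispenser's own x axis and vertical above 3.02 rad and height (world z) of dispenser above 0.1 m and x of tap_spout in the frame of riser above 0.16 m and linear speed of each of dispenser, tamper below 0.02 m/s and value of joint vent_cap above 0.0065 m and angle between tamper's own z axis and vertical below 0.1 rad and height (world z) of tamper below 0.008 m); the robot touches nothing.
It fails at once if the vent cap is pushed in by the bare fingers (contact force between the fingers and dispenser above 1 N and value of joint vent_cap above 0.003 m and velocity of joint vent_cap above 0.004 m/s).
It fails at once if the dispenser falls off the stand (height (world z) of dispenser below 0.045 m).
It fails at once if the tumbler, the syrup bottle or the sugar jar is moved by more than 30 mm or tipped (distance of any of tumbler, syrup, sugar_jar from where it was at the start of the episode above 0.03 m or angle between any of tumbler, syrup, sugar_jar's own z axis and vertical above 0.5 rad).
It also fails if it takes over 67 s, if anything falls off the work surface, if the arm or the gripper's body presses on something with over 40 N, if the wrist force passes 120 N, or if a joint passes its speed limit or range.

## Robot

A 6-joint arm with a two-finger parallel gripper is mounted at the origin on the work surface. World frame = base frame: x ahead of the robot, y to its left, z up, the work surface at z = 0. Lengths are in m, angles in rad, forces in N, time in s.
With the tool pointing down it reaches from about 0.35 to 0.975 m from the base axis. Payload 4.9 kg.
Tool frame: the origin (TCP) lies on the centre line of the jaws, within the pads' length; the fingertips stand 14 mm ahead of it and the grasp point (between the pads) lies 5 mm behind it; z points along the fingers, y is the line along which they close (so a half turn about z gives the same grasp; the last joint's range is limited). The gripper opens to 85 mm and grips with 20 to 120 N. Pads are 22 mm wide; open, the fingers measure 114 mm over their backs; the gripper's body (76 mm by 85 mm) begins 54 mm behind the grasp point. The pads swing forward as they close: fully open they stand 13 mm farther back than shut.
Start: joints at [1.17, 0.053, 1.613, -0, 1.476, -0.119], TCP at [0.174, 0.6, 0.245] pointing down, gripper open.
Joint ranges: [-3.01, 3.01], [-1.01, 2.22], [0.06, 2.58], [-1.02, 4.17], [0.09, 2.62], [-3.14, 3.14]. Speed limits (rad/s): [2.57, 2.57, 3.14, 3.14, 3.14, 3.14].

## Interface

Orientations are given as a unit quaternion [w, x, y, z].
In Python, from plant import * gives the robot as it stands.
- The arm moves only by the tool send_rows, never from a script. Its argument "steps" is a list of rows, each an object with "translation": the shift along the tool's x, y, z in cm, a list of three; "delta_rot": the turn, a rotation vector about the tool's x, y, z in rad, a list of three; "jaw": the finger opening in cm, from 0 to 8.54. In form: [{"translation": [dx, dy, dz], "delta_rot": [rx, ry, rz], "jaw": jaw}, ...]. A call has exactly 8 rows; each row is the pose to reach, as a shift and turn from the pose commanded when the call began, along the tool's axes at that moment; what a row does not reach only later rows make up. A row lasts 1/10 s, in which the tool goes at most 50 mm and 8.59 degrees, less where a joint would pass 70% of its speed; a pose out of reach is approached as far as the arm can. A call with a gripper value outside its range is refused whole. The fingers move at their own pace and stop on an object; the grip force is fixed at half the most. Time passes only in rows, so rows that repeat a pose let the fingers close, or fill a call up. It gives the time, the measured TCP pose, the force, the opening and the grip force at its end, in the units of the state.
- state(): the state, without advancing time (a new reading comes with each control period).
- grab_frame(name): name is "scene" or "side" or "wrist"; returns a dict with "pixels" (420x560x3 uint8, blue, green, red), "range_z" (420x560 float32, m along the optical axis (not along the pixel's ray), 0 where there is no reading), "fx", "fy", "cx", "cy" (pixels), "dist" ([k1, k2, p1, p2, k3] as OpenCV has them; the pictures are not rectified), "rvec" (rotation vector, rad) and "tvec" (3), from world to camera coordinates, as OpenCV has them. Camera axes: x right, y down, z forward; pixel columns grow to the right and rows downward; lengths in m; the calibration is good to about 2 mm. A picture is of the moment at which its call begins.
- job_done(): hands the job in; it is judged then, once.
The state is a dict: "time": time; "joint_pos": joint angles; "joint_vel": joint speeds; "joint_efforts": joint torques, N m; "tool_pos": TCP position; "tool_rot": TCP orientation; "contact_force": force on the tool from outside, world axes, zero at the start; "ft_torque": the same for the moment, N m; "gripper_width": opening from 0.0 (shut) to 1.0 (fully open); "grasp_force": force on a finger pad.
Only numpy, scipy, OpenCV 4.12 (cv2) and the standard library are available. Lean on these libraries where they do the work, as an engineer would, in place of code of your own. Each camera call takes 0.05 s, during which the arm holds its last target. There are 200 camera calls.

## Working session

There is one attempt and no reset: what is moved stays moved. The work goes in short steps, Python scripts to look and compute and a tool call to move; the robot and the scene stay as the last step left them, time stands still between calls to the robot, and variables do not carry over. Pictures are saved under pics/ and viewed, at most 10 in all, crops included, and the job is handed in when it is done.

Besides the shell and the picture viewer there is one more tool, called after "Request:" as name([rows], argument=value, ...), one row to a line, values as JSON. send_rows: Moves the arm, as the interface text tells. Its arguments: {"type":"object","properties":{"steps":{"type":"array","items":{"type":"object","properties":{"translation":{"type":"array","items":{"type":"number"}},"delta_rot":{"type":"array","items":{"type":"number"}},"jaw":{"type":"number"}}}}},"required":["steps"]}

```bash
mkdir -p pics
cat > h.py <<'E'
from plant import *
import numpy as np, cv2
from scipy.spatial.transform import Rotation as R
def cam(f): 
    K=np.array([[f['fx'],0,f['cx']],[0,f['fy'],f['cy']],[0,0,1]]);return K,np.array(f['dist'],float),R.from_rotvec(np.array(f['rvec']).ravel()).as_matrix(),np.array(f['tvec']).ravel()
def cloud(f):
    K,d,Rm,t=cam(f);h,w=f['range_z'].shape
    u,v=np.meshgrid(np.arange(w),np.arange(h))
    n=cv2.undistortPoints(np.stack([u,v],-1).reshape(-1,1,2).astype(float),K,d).reshape(h,w,2)
    z=f['range_z'];P=np.dstack([n*z[...,None],z])
    W=(P-t)@Rm; W[z==0]=np.nan
    return W
def trot():
    q=state()['tool_rot'];return R.from_quat([q[1],q[2],q[3],q[0]])
E
python3 - <<'E'
from h import *
for n in ['scene','side']:
    f=grab_frame(n);cv2.imwrite(f'pics/{n}0.png',f['pixels']);np.savez(f'{n}0.npz',W=cloud(f),px=f['pixels'])
    K,d,Rm,t=cam(f);print(n,-Rm.T@t,Rm[2])
s=state();print(s['tool_pos'],s['tool_rot'],trot().as_matrix().round(3),s['time'],s['gripper_width'])
E
```

```text
scene [ 1.43883107 -0.02358288  0.78073597] [-0.8386663   0.04775653 -0.54254784]
side [-0.10402689 -1.02081174  0.8978816 ] [ 0.45034077  0.72497402 -0.52115819]
[0.17358502 0.59985856 0.24417905] [-2.43849437e-04  1.40437775e-01  9.90089070e-01 -8.97396194e-04] [[-0.961  0.278 -0.001]
 [ 0.278  0.961 -0.002]
 [ 0.    -0.002 -1.   ]] 0.1 0.9991465516934719
```

View pics/scene0.png

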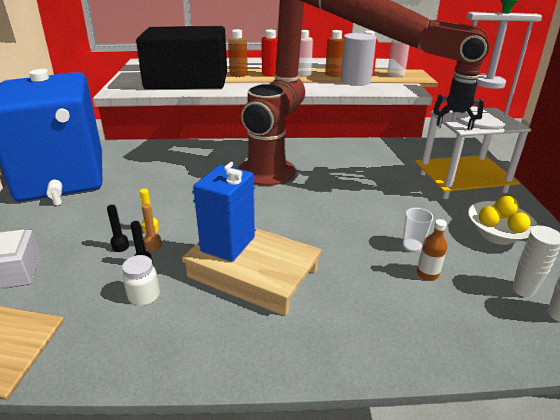

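View pics/side0.png

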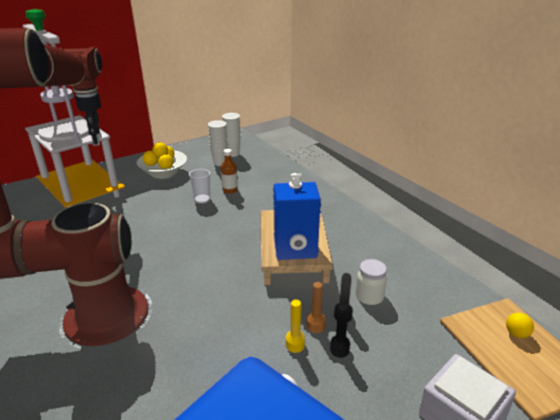

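The scene view shows the dispenser on the rear of the stand at about (225,210), with the stand's front end at lower right (290,300). In the side view the brown tamper is at (317,308), next to the yellow one (295,328) and the black ones (340,345) and (345,280). The vent cap is at (298,242), facing away from the front end.

Run:
```python
from h import *
for n in ['scene','side']:
    D=np.load(f'{n}0.npz');W=D['W'];px=D['px'];hsv=cv2.cvtColor(px,cv2.COLOR_BGR2HSV)
    x,y,z=W[...,0],W[...,1],W[...,2];H,S,V=cv2.split(hsv)
    ws=(x>0.2)&(x<1.1)&(abs(y)<0.75)
    # riser top
    m=ws&(abs(z-0.07)<0.008)&(H>8)&(H<28)&(S>60)&(V>90)
    nl,lab,st,_=cv2.connectedComponentsWithStats(m.astype(np.uint8))
    k=1+np.argmax(st[1:,4]);p=W[lab==k]
    r=cv2.minAreaRect(p[:,:2].astype(np.float32));print(n,'riser',st[k],r,cv2.boxPoints(r).round(3).tolist(),np.median(p[:,2]))
    m=ws&(H>100)&(H<130)&(S>150)&(z>0.03)&(z<0.32)
    nl,lab,st,_=cv2.connectedComponentsWithStats(m.astype(np.uint8))
    for k in range(1,nl):
        if st[k,4]>300:
            p=W[lab==k];print('blue',st[k],np.nanmin(p,0).round(3),np.nanmax(p,0).round(3))
            t=p[abs(p[:,2]-np.percentile(p[:,2],97))<0.006]
            r=cv2.minAreaRect(t[:,:2].astype(np.float32));print('  top',r,cv2.boxPoints(r).round(3).tolist(),np.median(t[:,2]))
    m=ws&(z>0.02)&(z<0.3)&((px.max(2).astype(int)-0)>0)
    for nm,mm in [('all',ws&(z>0.015)&(z<0.3))]:
        nl,lab,st,_=cv2.connectedComponentsWithStats(mm.astype(np.uint8))
        for k in range(1,nl):
            if st[k,4]>60:
                p=W[lab==k];c=np.median(px[lab==k],0)
                print(nm,st[k],'min',p.min(0).round(3),'max',p.max(0).round(3),'med',np.median(p,0).round(3),c)
    m=ws&(z>0.015)&(z<0.16)&(H>4)&(H<19)&(S>120)
    nl,lab,st,_=cv2.connectedComponentsWithStats(m.astype(np.uint8))
    for k in range(1,nl):
        if st[k,4]>40:
            p=W[lab==k];print('brown',st[k],p.min(0).round(3),p.max(0).round(3),np.median(p,0).round(3),np.median(hsv[lab==k],0))
```

```text
scene riser [ 182  228  139   72 4546] ((0.5667273998260498, -0.04675962030887604), (0.30179035663604736, 0.205606147646904), 60.188514709472656) [[0.40299999713897705, -0.12700000405311584], [0.5809999704360962, -0.2290000021457672], [0.7310000061988831, 0.032999999821186066], [0.5529999732971191, 0.13500000536441803]] 0.06966872469038629
blue [ 192  165   64   96 4439] [ 0.462 -0.183  0.075] [ 0.609 -0.038  0.273]
  top ((0.5323181748390198, -0.1096823513507843), (0.10065910965204239, 0.12156372517347336), 61.85050582885742) [[0.45500001311302185, -0.125], [0.5619999766349792, -0.18299999833106995], [0.6100000143051147, -0.09399999678134918], [0.5019999742507935, -0.03700000047683716]] 0.26997357955726065
all [440 130  55  65 785] min [0.2   0.584 0.015] max [0.235 0.749 0.252] med [0.212 0.615 0.134] [124. 128. 137.]
all [  182   165   139   148 10625] min [ 0.458 -0.226  0.015] max [0.729 0.131 0.3  ] med [ 0.588 -0.073  0.071] [137. 104. 129.]
all [ 47 183  14  20 214] min [ 0.2   -0.719  0.015] max [ 0.231 -0.675  0.076] med [ 0.22  -0.695  0.053] [209. 218. 222.]
all [ 123  18
[... 4409 characters left out ...]

all [ 419  354   96   66 3910] min [ 0.471 -0.75   0.015] max [ 0.725 -0.627  0.104] med [ 0.524 -0.696  0.098] [215. 224. 225.]
all [516 357  28  21  91] min [ 0.719 -0.716  0.015] max [ 0.818 -0.692  0.019] med [ 0.775 -0.705  0.016] [103. 173. 222.]
brown [221 156  15  19 215] [0.552 0.386 0.078] [0.608 0.429 0.149] [0.576 0.404 0.109] [ 13. 212.  95.]
brown [307 282  18  48 524] [ 0.415 -0.364  0.015] [ 0.461 -0.318  0.143] [ 0.434 -0.345  0.061] [ 14. 172. 108.]
brown [507 336  12  11  42] [ 0.781 -0.647  0.015] [ 0.822 -0.626  0.018] [ 0.808 -0.639  0.016] [ 17. 140. 110.]
brown [516 359  28  19  87] [ 0.719 -0.716  0.015] [ 0.807 -0.692  0.019] [ 0.771 -0.705  0.016] [ 18. 136. 221.]
```

```bash
cat >> h.py <<'E'
def go(p,yaw=None,tag=''):
    """rows for a goal: TCP p (world), tool x at yaw (deg), tool z down"""
    s=state();Rt=trot();d=Rt.inv().apply(np.array(p)-s['tool_pos'])*100
    rv=np.zeros(3)
    if yaw is not None:
        a=np.radians(yaw);G=np.array([[np.cos(a),np.sin(a),0],[np.sin(a),-np.cos(a),0],[0,0,-1]]).T
        G=np.column_stack([[np.cos(a),np.sin(a),0],[np.sin(a),-np.cos(a),0],[0,0,-1]])
        rv=(Rt.inv()*R.from_matrix(G)).as_rotvec()
    print(tag,'t',d.round(2),'rv',rv.round(3))
def st():
    s=state();print(round(s['time'],2),np.round(s['tool_pos'],4),'xyaw',np.degrees(np.arctan2(*trot().as_matrix()[[1,0],0])).round(1),'F',np.round(s['contact_force'],1),'w',round(s['gripper_width'],3),'gf',np.round(s['grasp_force'],1),np.round(s['joint_pos'],2))
E
python3 - <<'E'
from h import *
go((.25,.5,.4),150);go((.42,.25,.42),100);go((.484,-.197,.42),61.5)
E
```

```text
t [-10.11  -7.5  -15.57] rv [-0.002 -0.     0.242]
 t [-33.39 -26.79 -17.54] rv [-2.000e-03  1.000e-03  1.114e+00]
 t [-51.97 -67.94 -17.47] rv [-2.000e-03  1.000e-03  1.786e+00]
```

Request:
send_rows([
  {"translation": [-5, -4, -8], "delta_rot": [0, 0, 0.12], "jaw": 0},
  {"translation": [-10, -7.5, -15.5], "delta_rot": [0, 0, 0.24], "jaw": 0},
  {"translation": [-33.4, -26.8, -17.5], "delta_rot": [0, 0, 1.114], "jaw": 0},
  {"translation": [-33.4, -26.8, -17.5], "delta_rot": [0, 0, 1.114], "jaw": 0},
  {"translation": [-33.4, -26.8, -17.5], "delta_rot": [0, 0, 1.114], "jaw": 0},
  {"translation": [-33.4, -26.8, -17.5], "delta_rot": [0, 0, 1.114], "jaw": 0},
  {"translation": [-33.4, -26.8, -17.5], "delta_rot": [0, 0, 1.114], "jaw": 0},
  {"translation": [-33.4, -26.8, -17.5], "delta_rot": [0, 0, 1.114], "jaw": 0},
])

```text
time: 0.9
tool_pos: [0.3773, 0.3102, 0.4003]
tool_rot: [-0.0, 0.645, 0.765, -0.0]
contact_force: [0.8, 0.6, 0.1]
gripper_width: -0.002
grasp_force: 0.0
```

Run:
```python
from h import *
st();go((.484,-.197,.42),61.5)
```

```text
0.9 [0.3773 0.3102 0.4003] xyaw 99.7 F [0.8 0.6 0.1] w -0.002 gf 0.0 [ 0.54 -0.32  1.7  -0.    1.76  0.37]
 t [-51.8    1.94  -1.97] rv [-0.     0.     0.667]
```

Request:
send_rows([
  {"translation": [-51.8, 2, -2], "delta_rot": [0, 0, 0.667], "jaw": 0},
  {"translation": [-51.8, 2, -2], "delta_rot": [0, 0, 0.667], "jaw": 0},
  {"translation": [-51.8, 2, -2], "delta_rot": [0, 0, 0.667], "jaw": 0},
  {"translation": [-51.8, 2, -2], "delta_rot": [0, 0, 0.667], "jaw": 0},
  {"translation": [-51.8, 2, -2], "delta_rot": [0, 0, 0.667], "jaw": 0},
  {"translation": [-51.8, 2, -2], "delta_rot": [0, 0, 0.667], "jaw": 0},
  {"translation": [-51.8, 2, -2], "delta_rot": [0, 0, 0.667], "jaw": 0},
  {"translation": [-51.8, 2, -2], "delta_rot": [0, 0, 0.667], "jaw": 0},
])

```text
time: 1.7
tool_pos: [0.4613, -0.0807, 0.4154]
tool_rot: [-0.0, 0.858, 0.513, 0.0]
contact_force: [1.4, 0.7, -0.0]
gripper_width: -0.0
grasp_force: 0.0
```

Run:
```python
from h import *
st();go((.484,-.197,.35),61.5);go((.484,-.197,.246),61.5)
```

```text
1.7 [ 0.4613 -0.0807  0.4154] xyaw 61.8 F [ 1.4  0.7 -0. ] w -0.0 gf 0.0 [-0.33 -0.37  1.71  0.    1.8   0.16]
 t [-9.18  7.5   6.54] rv [-0.    -0.     0.005]
 t [-9.18  7.5  16.94] rv [-0.    -0.     0.005]
```

Request:
send_rows([
  {"translation": [-6, 5, 0], "delta_rot": [0, 0, 0], "jaw": 0},
  {"translation": [-9.2, 7.5, 0], "delta_rot": [0, 0, 0], "jaw": 0},
  {"translation": [-9.2, 7.5, 0], "delta_rot": [0, 0, 0], "jaw": 0},
  {"translation": [-9.2, 7.5, 5], "delta_rot": [0, 0, 0], "jaw": 0},
  {"translation": [-9.2, 7.5, 10], "delta_rot": [0, 0, 0], "jaw": 0},
  {"translation": [-9.2, 7.5, 15], "delta_rot": [0, 0, 0], "jaw": 0},
  {"translation": [-9.2, 7.5, 17], "delta_rot": [0, 0, 0], "jaw": 0},
  {"translation": [-9.2, 7.5, 17], "delta_rot": [0, 0, 0], "jaw": 0},
])

```text
time: 2.5
tool_pos: [0.4819, -0.1932, 0.2404]
tool_rot: [-0.004, 0.858, 0.514, -0.002]
contact_force: [0.4, -1.0, 0.2]
gripper_width: 0.001
grasp_force: 0.0
```

Run:
```python
from h import *
st();f=grab_frame('side');W=cloud(f);px=f['pixels'];hsv=cv2.cvtColor(px,cv2.COLOR_BGR2HSV)
m=(hsv[...,0]>100)&(hsv[...,0]<130)&(hsv[...,1]>150)&(W[...,2]>.22)&(W[...,2]<.26)&(W[...,0]>.4)
p=W[m];u=np.array([.477,.879]);print(np.percentile(p[:,:2]@u,[2,10,50,90]),np.array(state()['tool_pos'])[:2]@u)
```

```text
2.5 [ 0.4819 -0.1932  0.2404] xyaw 61.8 F [ 0.4 -1.   0.2] w 0.001 gf 0.0 [-0.52 -0.19  1.86  0.    1.49 -0.03]
[0.0605717  0.10046007 0.10404608 0.10794499] 0.05996762884189788
```

Request:
send_rows([
  {"translation": [1.5, 0, -0.8], "delta_rot": [0, 0, 0], "jaw": 0},
  {"translation": [2.5, 0, -0.8], "delta_rot": [0, 0, 0], "jaw": 0},
  {"translation": [3.2, 0, -0.8], "delta_rot": [0, 0, 0], "jaw": 0},
  {"translation": [4, 0, -0.8], "delta_rot": [0, 0, 0], "jaw": 0},
  {"translation": [4.8, 0, -0.8], "delta_rot": [0, 0, 0], "jaw": 0},
  {"translation": [5.6, 0, -0.8], "delta_rot": [0, 0, 0], "jaw": 0},
  {"translation": [6.4, 0, -0.8], "delta_rot": [0, 0, 0], "jaw": 0},
  {"translation": [7.2, 0, -0.8], "delta_rot": [0, 0, 0], "jaw": 0},
])

```text
time: 3.35
tool_pos: [0.5185, -0.131, 0.2536]
tool_rot: [-0.0, 0.858, 0.514, -0.0]
contact_force: [-1.0, -2.0, 1.5]
gripper_width: -0.0
grasp_force: 0.8
```

```bash
cat >> h.py <<'E'
def face():
    """lean and place of the dispenser's -x face from the side camera (plane fit of blue points facing the camera)"""
    f=grab_frame('side');W=cloud(f);px=f['pixels'];hsv=cv2.cvtColor(px,cv2.COLOR_BGR2HSV)
    m=(hsv[...,0]>100)&(hsv[...,0]<130)&(hsv[...,1]>150)&(W[...,2]>.06)&(W[...,2]<.3)&(W[...,0]>.4)&(W[...,1]>-.25)&(W[...,1]<.3)
    p=W[m];u=np.array([.477,.879]);a=p[:,:2]@u
    for z in np.arange(.075,.29,.015):
        q=abs(p[:,2]-z)<.006
        if q.sum()>5: print(round(z,3),q.sum(),np.percentile(a[q],[10,50,90]).round(3))
    return f
E
python3 - <<'E'
from h import *
st();face()
E
```

```text
3.35 [ 0.5185 -0.131   0.2536] xyaw 61.8 F [-1.  -2.   1.5] w -0.0 gf 0.8 [-0.39 -0.17  1.81  0.    1.5   0.11]
0.105 158 [0.107 0.11  0.113]
0.12 166 [0.109 0.113 0.117]
0.135 122 [0.113 0.116 0.12 ]
0.15 94 [0.114 0.12  0.124]
0.165 98 [0.118 0.123 0.127]
0.18 149 [0.122 0.127 0.13 ]
0.195 182 [0.128 0.131 0.135]
0.21 181 [0.131 0.135 0.138]
0.225 184 [0.135 0.138 0.142]
0.24 145 [0.138 0.142 0.145]
0.255 147 [0.141 0.145 0.15 ]
0.27 143 [0.144 0.148 0.219]
0.285 81 [0.136 0.154 0.175]
```

Request:
send_rows([
  {"translation": [0.8, 0, 0], "delta_rot": [0, 0, 0], "jaw": 0},
  {"translation": [1.6, 0, 0], "delta_rot": [0, 0, 0], "jaw": 0},
  {"translation": [2.3, 0, 0], "delta_rot": [0, 0, 0], "jaw": 0},
  {"translation": [3, 0, 0], "delta_rot": [0, 0, 0], "jaw": 0},
  {"translation": [3.5, 0, 0], "delta_rot": [0, 0, 0], "jaw": 0},
  {"translation": [4, 0, 0], "delta_rot": [0, 0, 0], "jaw": 0},
  {"translation": [4.5, 0, 0], "delta_rot": [0, 0, 0], "jaw": 0},
  {"translation": [5, 0, 0], "delta_rot": [0, 0, 0], "jaw": 0},
])

```text
time: 4.2
tool_pos: [0.542, -0.0872, 0.2535]
tool_rot: [-0.0, 0.858, 0.514, -0.0]
contact_force: [0.8, 0.5, 0.2]
gripper_width: 0.005
grasp_force: 0.0
```

Run:
```python
from h import *
st();face()
```

```text
4.2 [ 0.542  -0.0872  0.2535] xyaw 61.8 F [0.8 0.5 0.2] w 0.005 gf 0.0 [-0.3  -0.13  1.78  0.    1.5   0.2 ]
0.12 36 [0.121 0.124 0.127]
0.135 209 [0.122 0.127 0.132]
0.15 216 [0.131 0.137 0.142]
0.165 151 [0.14  0.145 0.151]
0.18 118 [0.15  0.155 0.162]
0.195 143 [0.159 0.166 0.172]
0.21 227 [0.169 0.176 0.181]
0.225 200 [0.18  0.186 0.191]
0.24 166 [0.19  0.196 0.201]
0.255 160 [0.2   0.204 0.21 ]
0.27 74 [0.209 0.215 0.219]
0.285 56 [0.187 0.222 0.228]
```

Request:
send_rows([
  {"translation": [0, 0, -1], "delta_rot": [0, 0, 0], "jaw": 0},
  {"translation": [0, 0, -4], "delta_rot": [0, 0, 0], "jaw": 0},
  {"translation": [-2, 0, -8], "delta_rot": [0, 0, 0], "jaw": 0},
  {"translation": [-5, 0, -12], "delta_rot": [0, 0, 0], "jaw": 3},
  {"translation": [-10, 0, -15], "delta_rot": [0, 0, 0], "jaw": 6},
  {"translation": [-15, 0, -15], "delta_rot": [0, 0, 0], "jaw": 6},
  {"translation": [-20, 0, -15], "delta_rot": [0, 0, 0], "jaw": 6},
  {"translation": [-20, 0, -15], "delta_rot": [0, 0, 0], "jaw": 6},
])

```text
time: 5.05
tool_pos: [0.4451, -0.2676, 0.405]
tool_rot: [0.001, 0.86, 0.511, -0.0]
contact_force: [1.1, 1.8, 0.2]
gripper_width: 0.702
grasp_force: 0.0
```

Run:
```python
from h import *
st();
for n in ['scene','side']:
    f=grab_frame(n);cv2.imwrite(f'pics/{n}1.png',f['pixels'])
    W=cloud(f);px=f['pixels'];hsv=cv2.cvtColor(px,cv2.COLOR_BGR2HSV);H,S,V=cv2.split(hsv)
    roi=(W[...,0]>.4)&(W[...,0]<.9)&(W[...,1]>-.25)&(W[...,1]<.3)
    m=roi&(H>100)&(H<130)&(S>150)&(abs(W[...,2]-.17)<.005)
    p=W[m];r=cv2.minAreaRect(p[:,:2].astype(np.float32));print(n,'top',r,np.median(p[:,2]))
    m=roi&(S<70)&(V>130)&(W[...,2]>.178)&(W[...,2]<.2)
    p=W[m];print('cap',len(p),cv2.minEnclosingCircle(p[:,:2].astype(np.float32)),np.median(p,0))
    m=roi&(S<70)&(V>130)&(W[...,2]>.05)&(W[...,2]<.13)
    p=W[m];c=np.array([.5652,-.0488]);w=np.array([.5,.866]);print('tap?',len(p),np.percentile((p[:,:2]-c)@w,[50,90,98]) if len(p) else '')
```

```text
5.05 [ 0.4451 -0.2676  0.405 ] xyaw 61.4 F [1.1 1.8 0.2] w 0.702 gf 0.0 [-0.68 -0.25  1.63 -0.    1.76 -0.19]
scene top ((0.6017818450927734, 0.022681042551994324), (0.19680659472942352, 0.12182939052581787), 61.88790512084961) 0.16989168365563695
cap 208 ((0.5880131125450134, -0.0042920829728245735), 0.02435881271958351) [ 0.59208035 -0.00327985  0.1853316 ]
tap? 226 [0.19683814 0.21445864 0.21858608]
side top ((0.5963347554206848, 0.017821691930294037), (0.2012173980474472, 0.11945036053657532), 61.426963806152344) 0.16930415953539252
cap 109 ((0.5836767554283142, -0.007271105423569679), 0.024632837623357773) [ 0.58121495 -0.01004016  0.18471896]
tap? 39 [0.11419306 0.15491494 0.15582004]
```

View pics/scene1.png

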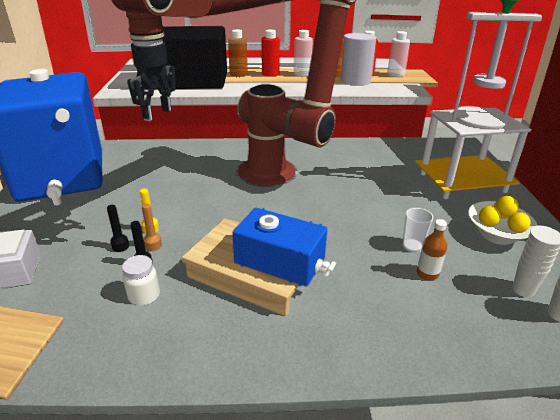

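The dispenser now lies flat, with the cap on top at (268,222) and the tap past the stand's front end at (325,268). The cap measures z 0.185, which matches the given 0.186. Next I'll locate the tampers more precisely.

Run:
```python
from h import *
from scipy.optimize import least_squares
for n,C in [('scene',(1.439,-.024)),('side',(-.104,-1.021))]:
    D=np.load(f'{n}0.npz');W=D['W'];H,S,V=cv2.split(cv2.cvtColor(D['px'],cv2.COLOR_BGR2HSV));z=W[...,2]
    base=(z>.055)&(z<.125)&(W[...,0]>.3)&(W[...,0]<.6)&(W[...,1]<-.29)&(W[...,1]>-.47)
    for nm,m in [('brown',(H>8)&(H<18)&(S>120)&(V<200)),('yellow',(H>20)&(H<35)&(S>150)),('black',(V<60))]:
        mm=cv2.erode((base&m).astype(np.uint8),np.ones((1,1)))
        nl,lab,s,_=cv2.connectedComponentsWithStats(mm)
        for k in range(1,nl):
            if s[k,4]>40:
                p=W[lab==k][:,:2];c0=np.median(p,0);v=c0-np.array(C);v/=np.linalg.norm(v)
                a=(p-c0)@np.array([-v[1],v[0]]);d=(p-c0)@v
                mid=(np.percentile(a,3)+np.percentile(a,97))/2
                near=np.median(d[abs(a-mid)<.005])
                print(n,nm,s[k],'centre',(c0+np.array([-v[1],v[0]])*mid+v*(near+.0122)).round(4),'width',np.ptp(np.percentile(a,[3,97])).round(3))
st();go((.44,-.335,.33),145)
```

```text
scene brown [143 211  12  23 172] centre [ 0.4424 -0.3339] width 0.02
scene yellow [141 195  10  10  60] centre [ 0.3626 -0.3568] width 0.021
scene black [108 212  13  23 181] centre [ 0.4454 -0.4279] width 0.021
scene black [132 229  13  23 202] centre [ 0.5228 -0.3447] width 0.022
side brown [312 291  10  24 195] centre [ 0.4415 -0.3357] width 0.021
side yellow [291 309  10  25 215] centre [ 0.3615 -0.3598] width 0.021
side black [340 281  10  24 186] centre [ 0.5232 -0.3458] width 0.02
side black [336 314  13  24 225] centre [ 0.445  -0.4304] width 0.023
5.15 [ 0.4466 -0.265   0.4043] xyaw 61.6 F [-0.5  0.7 -0.6] w 0.704 gf 0.0 [-0.68 -0.24  1.63  0.    1.76 -0.18]
 t [-6.48  2.74  7.43] rv [ 1.000e-03  0.000e+00 -1.455e+00]
```

Request:
send_rows([
  {"translation": [-2, 1, 2], "delta_rot": [0, 0, -0.15], "jaw": 5},
  {"translation": [-4, 2, 4], "delta_rot": [0, 0, -0.3], "jaw": 5},
  {"translation": [-6.5, 2.7, 7], "delta_rot": [0, 0, -0.45], "jaw": 5},
  {"translation": [-6.5, 2.7, 7.4], "delta_rot": [0, 0, -1.455], "jaw": 5},
  {"translation": [-6.5, 2.7, 7.4], "delta_rot": [0, 0, -1.455], "jaw": 5},
  {"translation": [-6.5, 2.7, 7.4], "delta_rot": [0, 0, -1.455], "jaw": 5},
  {"translation": [-6.5, 2.7, 7.4], "delta_rot": [0, 0, -1.455], "jaw": 5},
  {"translation": [-6.5, 2.7, 7.4], "delta_rot": [0, 0, -1.455], "jaw": 5},
])

```text
time: 5.95
tool_pos: [0.4416, -0.3323, 0.3298]
tool_rot: [-0.0, 0.414, 0.91, 0.0]
contact_force: [-1.2, 0.2, 0.8]
gripper_width: 0.588
grasp_force: 0.0
```

Run:
```python
from h import *
st();go((.442,-.335,.24),145)
```

```text
5.95 [ 0.4416 -0.3323  0.3298] xyaw 131.1 F [-1.2  0.2  0.8] w 0.588 gf 0.0 [-0.78 -0.16  1.68  0.    1.62 -1.5 ]
 t [-0.23 -0.15  8.98] rv [ 0.001 -0.    -0.243]
```

Request:
send_rows([
  {"translation": [-0.2, -0.1, 2], "delta_rot": [0, 0, -0.14], "jaw": 5},
  {"translation": [-0.2, -0.1, 4], "delta_rot": [0, 0, -0.24], "jaw": 5},
  {"translation": [-0.2, -0.1, 7], "delta_rot": [0, 0, -0.24], "jaw": 5},
  {"translation": [-0.2, -0.1, 9], "delta_rot": [0, 0, -0.24], "jaw": 5},
  {"translation": [-0.2, -0.1, 9], "delta_rot": [0, 0, -0.24], "jaw": 5},
  {"translation": [-0.2, -0.1, 9], "delta_rot": [0, 0, -0.24], "jaw": 5},
  {"translation": [-0.2, -0.1, 9], "delta_rot": [0, 0, -0.24], "jaw": 5},
  {"translation": [-0.2, -0.1, 9], "delta_rot": [0, 0, -0.24], "jaw": 5},
])

```text
time: 6.75
tool_pos: [0.4419, -0.3364, 0.2417]
tool_rot: [0.001, 0.306, 0.952, -0.001]
contact_force: [-0.4, -0.1, 0.1]
gripper_width: 0.584
grasp_force: 0.0
```

Run:
```python
from h import *
st();go((.442,-.335,.1),145)
f=grab_frame('wrist');cv2.imwrite('pics/w1.png',f['pixels'])
W=cloud(f);H,S,V=cv2.split(cv2.cvtColor(f['pixels'],cv2.COLOR_BGR2HSV));z=W[...,2]
m=(H>5)&(H<20)&(S>100)&(z>.13)&(z<.146);p=W[m];print(len(p),p.min(0),p.max(0),np.median(p,0))
```

```text
6.75 [ 0.4419 -0.3364  0.2417] xyaw 144.3 F [-0.4 -0.1  0.1] w 0.584 gf 0.0 [-0.78 -0.11  1.78  0.    1.47 -1.73]
 t [ 0.11  0.13 14.17] rv [-0.     0.003 -0.011]
816 [ 0.4300326  -0.34596171  0.13005627] [ 0.45227967 -0.32322937  0.14199653] [ 0.4402983  -0.33428225  0.14004404]
```

View pics/w1.png

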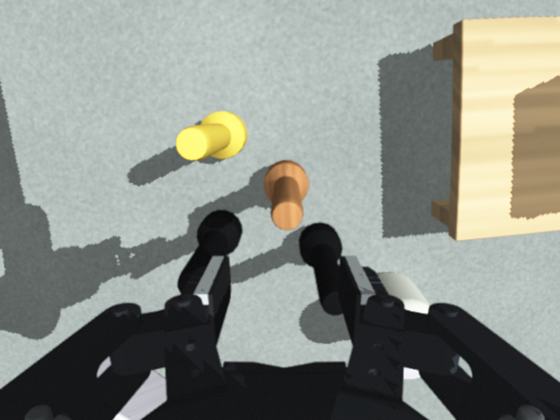

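The wrist view shows the brown tamper's top at (287,215), between the fingers. The yellow one (210,135) and the black ones (217,232) and (320,243) are clear of the finger lines, so I'll descend and grip.

Request:
send_rows([
  {"translation": [0.1, 0.1, 4], "delta_rot": [0, 0, 0], "jaw": 5},
  {"translation": [0.1, 0.1, 8], "delta_rot": [0, 0, 0], "jaw": 5},
  {"translation": [0.1, 0.1, 11], "delta_rot": [0, 0, 0], "jaw": 5},
  {"translation": [0.1, 0.1, 13], "delta_rot": [0, 0, 0], "jaw": 5},
  {"translation": [0.1, 0.1, 14.1], "delta_rot": [0, 0, 0], "jaw": 5},
  {"translation": [0.1, 0.1, 14.1], "delta_rot": [0, 0, 0], "jaw": 5},
  {"translation": [0.1, 0.1, 14.1], "delta_rot": [0, 0, 0], "jaw": 2},
  {"translation": [0.1, 0.1, 14.1], "delta_rot": [0, 0, 0], "jaw": 1.5},
])

```text
time: 7.6
tool_pos: [0.4419, -0.3356, 0.1008]
tool_rot: [0.002, 0.306, 0.952, -0.001]
contact_force: [2.2, 0.6, 0.5]
gripper_width: 0.278
grasp_force: 58.8
```

Request:
send_rows([
  {"translation": [0, 0, 0], "delta_rot": [0, 0, 0], "jaw": 1},
  {"translation": [0, 0, 0], "delta_rot": [0, 0, 0], "jaw": 1},
  {"translation": [0, 0, 0], "delta_rot": [0, 0, 0], "jaw": 1},
  {"translation": [0, 0, 0], "delta_rot": [0, 0, 0], "jaw": 1},
  {"translation": [0, 0, 0], "delta_rot": [0, 0, 0], "jaw": 1},
  {"translation": [0, 0, 0], "delta_rot": [0, 0, 0], "jaw": 1},
  {"translation": [0, 0, 0], "delta_rot": [0, 0, 0], "jaw": 1},
  {"translation": [0, 0, 0], "delta_rot": [0, 0, 0], "jaw": 1},
])

```text
time: 8.4
tool_pos: [0.4419, -0.3355, 0.1008]
tool_rot: [0.002, 0.306, 0.952, -0.001]
contact_force: [0.5, 1.4, 6.1]
gripper_width: 0.277
grasp_force: 59.4
```

Run:
```python
from h import *
st();go((.442,-.335,.3),145);go((.586,-.006,.36),145)
```

```text
8.4 [ 0.4419 -0.3355  0.1008] xyaw 144.3 F [0.5 1.4 6.1] w 0.277 gf 59.4 [-0.78  0.02  1.9   0.    1.22 -1.73]
 t [ -0.05   0.04 -19.92] rv [-0.     0.004 -0.012]
 t [  7.42  35.16 -25.96] rv [-0.     0.004 -0.012]
```

Request:
send_rows([
  {"translation": [0, 0, -3], "delta_rot": [0, 0, 0], "jaw": 1},
  {"translation": [0, 0, -7], "delta_rot": [0, 0, 0], "jaw": 1},
  {"translation": [0, 0, -11], "delta_rot": [0, 0, 0], "jaw": 1},
  {"translation": [0, 0, -15], "delta_rot": [0, 0, 0], "jaw": 1},
  {"translation": [0, 0, -19], "delta_rot": [0, 0, 0], "jaw": 1},
  {"translation": [0.6, 3, -23], "delta_rot": [0, 0.004, 0], "jaw": 1},
  {"translation": [1.3, 6, -26], "delta_rot": [0, 0.004, 0], "jaw": 1},
  {"translation": [2.1, 10, -26], "delta_rot": [0, 0.004, 0], "jaw": 1},
])

```text
time: 9.2
tool_pos: [0.4832, -0.2419, 0.3648]
tool_rot: [0.003, 0.308, 0.952, -0.001]
contact_force: [1.3, 0.1, -2.3]
gripper_width: 0.275
grasp_force: 59.5
```

Run:
```python
from h import *
st();go((.586,-.006,.35),145)
```

```text
9.2 [ 0.4832 -0.2419  0.3648] xyaw 144.2 F [ 1.3  0.1 -2.3] w 0.275 gf 59.5 [-0.6  -0.2   1.65 -0.    1.68 -1.55]
 t [ 5.48 25.15  1.43] rv [-0.001  0.006 -0.014]
```

Request:
send_rows([
  {"translation": [0.9, 4, 0.3], "delta_rot": [0, 0, 0], "jaw": 1},
  {"translation": [1.9, 8.5, 0.6], "delta_rot": [0, 0.003, 0], "jaw": 1},
  {"translation": [2.8, 13, 0.9], "delta_rot": [0, 0.003, 0], "jaw": 1},
  {"translation": [3.8, 17.5, 1.2], "delta_rot": [0, 0.003, 0], "jaw": 1},
  {"translation": [4.8, 22, 1.4], "delta_rot": [0, 0.003, 0], "jaw": 1},
  {"translation": [5.5, 25.1, 1.4], "delta_rot": [0, 0.003, 0], "jaw": 1},
  {"translation": [5.5, 25.1, 1.4], "delta_rot": [0, 0.003, 0], "jaw": 1},
  {"translation": [5.5, 25.1, 1.4], "delta_rot": [0, 0.003, 0], "jaw": 1},
])

```text
time: 10.0
tool_pos: [0.5834, -0.0048, 0.3439]
tool_rot: [-0.004, 0.306, 0.952, 0.0]
contact_force: [0.1, -0.0, -3.0]
gripper_width: 0.273
grasp_force: 59.7
```

Run:
```python
from h import *
st()
for n in ['scene','side']:
    f=grab_frame(n);W=cloud(f);H,S,V=cv2.split(cv2.cvtColor(f['pixels'],cv2.COLOR_BGR2HSV));x,y,z=W[...,0],W[...,1],W[...,2]
    roi=(x>.45)&(x<.75)&(y>-.15)&(y<.15)
    m=roi&(H>5)&(H<20)&(S>100)&(z>.2)&(z<.38);p=W[m];print(n,'tamper',len(p),p.min(0).round(3),p.max(0).round(3))
    for a,b in [(.25,.275),(.29,.325)]:
        q=p[(p[:,2]>a)&(p[:,2]<b)];print('  ',a,len(q),q.min(0).round(3),q.max(0).round(3),np.median(q,0).round(3))
    m=roi&(S<70)&(V>130)&(z>.178)&(z<.2);p=W[m];print('cap',len(p),cv2.minEnclosingCircle(p[:,:2].astype(np.float32)) if len(p) else '')
    if n=='side': cv2.imwrite('pics/side2.png',f['pixels'][130:330,180:440].repeat(3,0).repeat(3,1))
go((.586,-.006,.29),145)
```

```text
10.0 [ 0.5834 -0.0048  0.3439] xyaw 144.4 F [ 0.1 -0.  -3. ] w 0.273 gf 59.7 [-0.14 -0.08  1.58  0.    1.65 -1.09]
scene tamper 710 [ 0.568 -0.026  0.244] [0.61  0.021 0.38 ]
   0.25 214 [ 0.571 -0.026  0.25 ] [0.61  0.02  0.275] [ 0.603 -0.003  0.264]
   0.29 149 [ 0.585 -0.014  0.29 ] [0.599 0.008 0.325] [ 0.594 -0.003  0.307]
cap 208 ((0.5876302123069763, -0.0050042434595525265), 0.024358568713068962)
side tamper 288 [ 0.556 -0.035  0.246] [0.599 0.004 0.323]
   0.25 125 [ 0.556 -0.035  0.25 ] [0.599 0.001 0.275] [ 0.569 -0.022  0.264]
   0.29 76 [ 0.566 -0.021  0.291] [ 0.587 -0.007  0.323] [ 0.576 -0.015  0.307]
cap 112 ((0.584022581577301, -0.006734883412718773), 0.025050070136785507)
 t [-0.26  0.16  5.44] rv [-0.001 -0.007 -0.013]
```

View pics/side2.png

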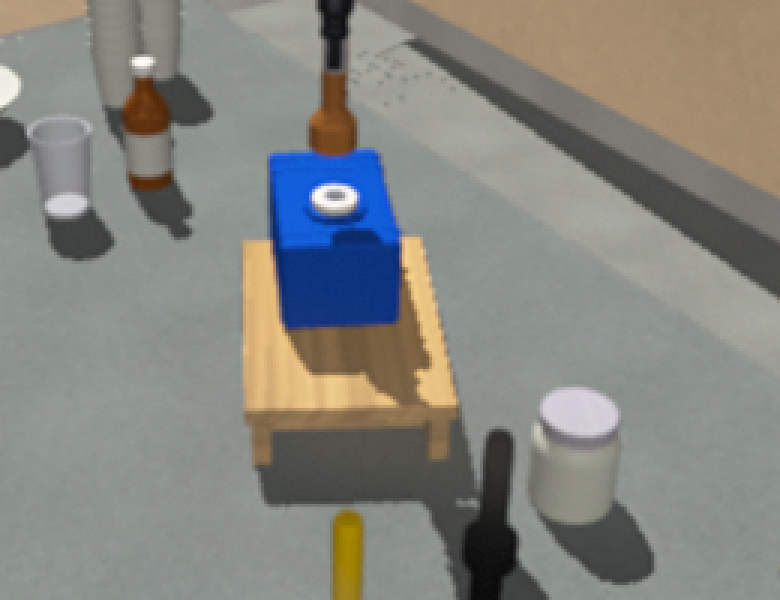

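The side view crop shows the tamper held upright above the cap (330,200), so I'll lower it.

Request:
send_rows([
  {"translation": [-0.2, 0.15, 1.5], "delta_rot": [0, -0.004, 0], "jaw": 1},
  {"translation": [-0.25, 0.15, 3], "delta_rot": [0, -0.005, 0], "jaw": 1},
  {"translation": [-0.25, 0.15, 4], "delta_rot": [0, -0.005, 0], "jaw": 1},
  {"translation": [-0.25, 0.15, 4.6], "delta_rot": [0, -0.005, 0], "jaw": 1},
  {"translation": [-0.25, 0.15, 5], "delta_rot": [0, -0.005, 0], "jaw": 1},
  {"translation": [-0.25, 0.15, 5.2], "delta_rot": [0, -0.005, 0], "jaw": 1},
  {"translation": [-0.25, 0.15, 5.2], "delta_rot": [0, -0.005, 0], "jaw": 1},
  {"translation": [-0.25, 0.15, 5.2], "delta_rot": [0, -0.005, 0], "jaw": 1},
])

```text
time: 10.9
tool_pos: [0.5866, -0.0052, 0.2935]
tool_rot: [-0.0, 0.306, 0.952, 0.0]
contact_force: [0.1, 0.3, -3.0]
gripper_width: 0.277
grasp_force: 59.7
```

Run:
```python
from h import *
st();go((.586,-.006,.276),145)
```

```text
10.9 [ 0.5866 -0.0052  0.2935] xyaw 144.3 F [ 0.1  0.3 -3. ] w 0.277 gf 59.7 [-0.14 -0.06  1.65  0.    1.56 -1.08]
 t [ 0.   -0.1   1.75] rv [ 0.    -0.001 -0.012]
```

Request:
send_rows([
  {"translation": [0, 0, 0.3], "delta_rot": [0, 0, 0], "jaw": 1},
  {"translation": [0, 0, 0.6], "delta_rot": [0, 0, 0], "jaw": 1},
  {"translation": [0, 0, 0.8], "delta_rot": [0, 0, 0], "jaw": 1},
  {"translation": [0, 0, 1.0], "delta_rot": [0, 0, 0], "jaw": 1},
  {"translation": [0, 0, 1.2], "delta_rot": [0, 0, 0], "jaw": 1},
  {"translation": [0, 0, 1.4], "delta_rot": [0, 0, 0], "jaw": 1},
  {"translation": [0, 0, 1.5], "delta_rot": [0, 0, 0], "jaw": 1},
  {"translation": [0, 0, 1.5], "delta_rot": [0, 0, 0], "jaw": 1},
])

```text
time: 11.7
tool_pos: [0.5867, -0.0052, 0.2799]
tool_rot: [0.0, 0.306, 0.952, 0.0]
contact_force: [-1.7, 0.2, 5.7]
gripper_width: 0.271
grasp_force: 60.4
```

Request:
send_rows([
  {"translation": [0, 0, 0.05], "delta_rot": [0, 0, 0], "jaw": 1},
  {"translation": [0, 0, 0.1], "delta_rot": [0, 0, 0], "jaw": 1},
  {"translation": [0, 0, 0.15], "delta_rot": [0, 0, 0], "jaw": 1},
  {"translation": [0, 0, 0.2], "delta_rot": [0, 0, 0], "jaw": 1},
  {"translation": [0, 0, 0.25], "delta_rot": [0, 0, 0], "jaw": 1},
  {"translation": [0, 0, 0.3], "delta_rot": [0, 0, 0], "jaw": 1},
  {"translation": [0, 0, 0.3], "delta_rot": [0, 0, 0], "jaw": 1},
  {"translation": [0, 0, 0.3], "delta_rot": [0, 0, 0], "jaw": 1},
])

```text
time: 12.5
tool_pos: [0.5869, -0.0052, 0.2787]
tool_rot: [0.001, 0.306, 0.952, 0.0]
contact_force: [-5.0, -0.1, 11.1]
gripper_width: 0.273
grasp_force: 60.9
```

Request:
send_rows([
  {"translation": [0, 0, 0.1], "delta_rot": [0, 0, 0], "jaw": 1},
  {"translation": [0, 0, 0.2], "delta_rot": [0, 0, 0], "jaw": 1},
  {"translation": [0, 0, 0.3], "delta_rot": [0, 0, 0], "jaw": 1},
  {"translation": [0, 0, 0.3], "delta_rot": [0, 0, 0], "jaw": 1},
  {"translation": [0, 0, 0.3], "delta_rot": [0, 0, 0], "jaw": 1},
  {"translation": [0, 0, 0.3], "delta_rot": [0, 0, 0], "jaw": 1},
  {"translation": [0, 0, 0.3], "delta_rot": [0, 0, 0], "jaw": 1},
  {"translation": [0, 0, 0.3], "delta_rot": [0, 0, 0], "jaw": 1},
])

```text
time: 13.3
tool_pos: [0.5872, -0.0054, 0.2786]
tool_rot: [0.002, 0.306, 0.952, 0.0]
contact_force: [-7.5, 0.2, 17.7]
gripper_width: 0.278
grasp_force: 61.7
```

Request:
send_rows([
  {"translation": [0, 0, -0.5], "delta_rot": [0, 0, 0], "jaw": 1},
  {"translation": [0, 0, -1], "delta_rot": [0, 0, 0], "jaw": 1},
  {"translation": [0, 0, -2], "delta_rot": [0, 0, 0], "jaw": 1},
  {"translation": [0, 0, -4], "delta_rot": [0, 0, 0], "jaw": 1},
  {"translation": [0, 0, -6], "delta_rot": [0, 0, 0], "jaw": 1},
  {"translation": [0, 0, -8], "delta_rot": [0, 0, 0], "jaw": 1},
  {"translation": [0, 0, -9], "delta_rot": [0, 0, 0], "jaw": 1},
  {"translation": [0, 0, -9], "delta_rot": [0, 0, 0], "jaw": 1},
])

```text
time: 14.1
tool_pos: [0.587, -0.0054, 0.3636]
tool_rot: [0.0, 0.306, 0.952, 0.001]
contact_force: [0.3, 0.3, -2.2]
gripper_width: 0.276
grasp_force: 59.7
```

Run:
```python
from h import *
st()
for n in ['scene','side']:
    f=grab_frame(n);W=cloud(f);H,S,V=cv2.split(cv2.cvtColor(f['pixels'],cv2.COLOR_BGR2HSV));x,y,z=W[...,0],W[...,1],W[...,2]
    roi=(x>.45)&(x<.75)&(y>-.15)&(y<.15)
    m=roi&(S<70)&(V>130)&(z>.165)&(z<.2);p=W[m];print('cap',len(p),np.median(p,0).round(4),np.percentile(p[:,2],[10,90]).round(4))
    m=roi&(H>100)&(H<130)&(S>150)&(abs(z-.17)<.004);p=W[m];r=cv2.minAreaRect(p[:,:2].astype(np.float32));print(n,'top',r,np.median(p[:,2]))
    m=roi&(H>5)&(H<20)&(S>100)&(z>.2)&(z<.42);p=W[m]
    for a in np.arange(.255,.34,.01):
        q=p[abs(p[:,2]-a)<.005]
        if len(q)>5: print('  ',a.round(3),len(q),q.min(0).round(4),q.max(0).round(4),np.median(q,0).round(4))
    go((.442,-.335,.36),145)
```

```text
14.1 [ 0.587  -0.0054  0.3636] xyaw 144.3 F [ 0.3  0.3 -2.2] w 0.276 gf 59.7 [-0.14 -0.08  1.55  0.    1.67 -1.08]
cap 171 [ 0.5881 -0.0037  0.178 ] [0.1764 0.1796]
scene top ((0.6018434762954712, 0.022733747959136963), (0.1975691020488739, 0.12398701161146164), 62.940574645996094) 0.16992375019781641
   0.265 35 [ 0.593  -0.0259  0.2646] [0.6134 0.0169 0.2699] [ 0.6082 -0.0059  0.2678]
   0.275 77 [ 0.5935 -0.0259  0.27  ] [0.6129 0.017  0.28  ] [ 0.6075 -0.0037  0.2752]
   0.285 76 [ 0.5936 -0.0257  0.2802] [0.6152 0.0192 0.2897] [ 0.6081 -0.0036  0.2849]
   0.295 124 [ 0.583  -0.0256  0.29  ] [0.6125 0.0194 0.3   ] [ 0.6025 -0.0035  0.2945]
   0.305 64 [ 0.5861 -0.0187  0.3   ] [0.6056 0.0124 0.3099] [ 0.5984 -0.0055  0.3033]
   0.315 42 [ 0.5906 -0.0142  0.3102] [0.6025 0.008  0.3199] [ 0.5979 -0.0011  0.3151]
   0.325 47 [ 0.5887 -0.0142  0.3202] [0.6027 0.008  0.3299] [ 0.5975 -0.0034  0.3254]
   0.335 42 [ 0.5896 -0.0141  0.3303] [0.6011 0.0079 0.3392] [ 0.597  -0.0033  0.3351]
 t [ -7.48 -35.21   0.18] rv [ 0.    -0.002 -0.012]
cap 99 [ 0.5826 -0.0091  0.1772] [0.1748 0.1791]
[... 221 characters left out ...]
.2653]
   0.275 52 [ 0.5586 -0.0312  0.2703] [ 0.6004 -0.0041  0.2799] [ 0.5749 -0.0239  0.275 ]
   0.285 46 [ 0.5604 -0.0313  0.2801] [6.014e-01 5.000e-04 2.897e-01] [ 0.5736 -0.0223  0.2854]
   0.295 70 [ 0.5611 -0.0291  0.2901] [0.6017 0.0059 0.3   ] [ 0.5751 -0.0179  0.2942]
   0.305 27 [ 0.5708 -0.0218  0.3006] [ 5.947e-01 -3.000e-04  3.088e-01] [ 0.579  -0.0142  0.3048]
   0.315 23 [ 0.5714 -0.0194  0.3102] [ 0.5907 -0.0099  0.3194] [ 0.579  -0.0152  0.3154]
   0.325 20 [ 0.5722 -0.0208  0.3201] [ 0.5909 -0.0049  0.3297] [ 0.5782 -0.0153  0.3247]
   0.335 24 [ 0.5718 -0.0201  0.3304] [ 0.5895 -0.0088  0.34  ] [ 0.579  -0.0154  0.3342]
 t [ -7.52 -35.2    0.08] rv [-0.001 -0.003 -0.012]
```

The cap top now measures z 0.178, down 8 mm, so it is home. I'll set the tamper down in the clear area near (0.42, 0.20).

Run:
```python
from h import *
go((.42,.2,.36),144.3);go((.42,.2,.16),144.3)
for n in ['scene','side']:
    f=grab_frame(n);W=cloud(f);z=W[...,2];m=(z>.012)&(z<.4)&(np.hypot(W[...,0]-.42,W[...,1]-.2)<.1);print(n,m.sum())
```

```text
t [25.48  6.97  0.16] rv [-0.001 -0.003  0.   ]
 t [25.41  6.99 20.16] rv [-0.001 -0.003  0.   ]
scene 0
side 0
```

Request:
send_rows([
  {"translation": [4, 1.1, 0], "delta_rot": [0, 0, 0], "jaw": 1},
  {"translation": [8.5, 2.3, 0], "delta_rot": [0, 0, 0], "jaw": 1},
  {"translation": [13, 3.6, 0], "delta_rot": [0, 0, 0], "jaw": 1},
  {"translation": [17.5, 4.8, 0], "delta_rot": [0, 0, 0], "jaw": 1},
  {"translation": [22, 6, 0], "delta_rot": [0, 0, 0], "jaw": 1},
  {"translation": [25.4, 7, 2], "delta_rot": [0, 0, 0], "jaw": 1},
  {"translation": [25.4, 7, 5], "delta_rot": [0, 0, 0], "jaw": 1},
  {"translation": [25.4, 7, 9], "delta_rot": [0, 0, 0], "jaw": 1},
])

```text
time: 15.1
tool_pos: [0.4206, 0.201, 0.2725]
tool_rot: [0.001, 0.305, 0.952, 0.001]
contact_force: [0.6, 1.0, -2.4]
gripper_width: 0.276
grasp_force: 59.9
```

Run:
```python
from h import *
st();go((.42,.2,.11),144.3)
```

```text
15.1 [0.4206 0.201  0.2725] xyaw 144.5 F [ 0.6  1.  -2.4] w 0.276 gf 59.9 [ 0.29 -0.36  1.94  0.    1.56 -0.67]
 t [-0.   -0.17 16.25] rv [0.003 0.    0.003]
```

Request:
send_rows([
  {"translation": [0, 0, 3], "delta_rot": [0, 0, 0], "jaw": 1},
  {"translation": [0, 0, 7], "delta_rot": [0, 0, 0], "jaw": 1},
  {"translation": [0, 0, 11], "delta_rot": [0, 0, 0], "jaw": 1},
  {"translation": [0, 0, 14], "delta_rot": [0, 0, 0], "jaw": 1},
  {"translation": [0, 0, 15.5], "delta_rot": [0, 0, 0], "jaw": 1},
  {"translation": [0, 0, 16], "delta_rot": [0, 0, 0], "jaw": 1},
  {"translation": [0, 0, 16], "delta_rot": [0, 0, 0], "jaw": 1},
  {"translation": [0, 0, 16], "delta_rot": [0, 0, 0], "jaw": 1},
])

```text
time: 15.9
tool_pos: [0.4212, 0.2002, 0.1134]
tool_rot: [-0.0, 0.306, 0.952, 0.001]
contact_force: [-0.2, -0.4, -2.3]
gripper_width: 0.275
grasp_force: 59.8
```

Run:
```python
from h import *
st();go((.42,.2,.1005),144.3)
```

```text
15.9 [0.4212 0.2002 0.1134] xyaw 144.3 F [-0.2 -0.4 -2.3] w 0.275 gf 59.8 [ 0.28 -0.22  2.1   0.    1.26 -0.67]
 t [ 0.09 -0.09  1.29] rv [ 0.001 -0.001  0.   ]
```

Request:
send_rows([
  {"translation": [0, 0, 0.4], "delta_rot": [0, 0, 0], "jaw": 1},
  {"translation": [0, 0, 0.7], "delta_rot": [0, 0, 0], "jaw": 1},
  {"translation": [0, 0, 0.9], "delta_rot": [0, 0, 0], "jaw": 1},
  {"translation": [0, 0, 1.0], "delta_rot": [0, 0, 0], "jaw": 1},
  {"translation": [0, 0, 1.1], "delta_rot": [0, 0, 0], "jaw": 1},
  {"translation": [0, 0, 1.2], "delta_rot": [0, 0, 0], "jaw": 1},
  {"translation": [0, 0, 1.3], "delta_rot": [0, 0, 0], "jaw": 1},
  {"translation": [0, 0, 1.3], "delta_rot": [0, 0, 0], "jaw": 1},
])

```text
time: 16.7
tool_pos: [0.421, 0.2002, 0.1008]
tool_rot: [-0.001, 0.306, 0.952, 0.0]
contact_force: [-3.5, -1.3, 5.8]
gripper_width: 0.279
grasp_force: 60.5
```

Request:
send_rows([
  {"translation": [0, 0, 0], "delta_rot": [0, 0, 0], "jaw": 2.4},
  {"translation": [0, 0, 0], "delta_rot": [0, 0, 0], "jaw": 2.7},
  {"translation": [0, 0, 0], "delta_rot": [0, 0, 0], "jaw": 3.2},
  {"translation": [0, 0, 0], "delta_rot": [0, 0, 0], "jaw": 4},
  {"translation": [0, 0, 0], "delta_rot": [0, 0, 0], "jaw": 5.5},
  {"translation": [0, 0, 0], "delta_rot": [0, 0, 0], "jaw": 7},
  {"translation": [0, 0, 0], "delta_rot": [0, 0, 0], "jaw": 7},
  {"translation": [0, 0, -2], "delta_rot": [0, 0, 0], "jaw": 7},
])

```text
time: 17.5
tool_pos: [0.4184, 0.1993, 0.1166]
tool_rot: [-0.004, 0.306, 0.952, -0.001]
contact_force: [0.9, -0.3, 0.0]
gripper_width: 0.819
grasp_force: 0.0
```

Request:
send_rows([
  {"translation": [0, 0, -2], "delta_rot": [0, 0, 0], "jaw": 7},
  {"translation": [0, 0, -5], "delta_rot": [0, 0, 0], "jaw": 7},
  {"translation": [0, 0, -9], "delta_rot": [0, 0, 0], "jaw": 7},
  {"translation": [0, 0, -13], "delta_rot": [0, 0, 0], "jaw": 7},
  {"translation": [0, 0, -17], "delta_rot": [0, 0, 0], "jaw": 7},
  {"translation": [0, 0, -20], "delta_rot": [0, 0, 0], "jaw": 7},
  {"translation": [0, 0, -20], "delta_rot": [0, 0, 0], "jaw": 7},
  {"translation": [0, 0, -20], "delta_rot": [0, 0, 0], "jaw": 7},
])

```text
time: 18.3
tool_pos: [0.4211, 0.1998, 0.3199]
tool_rot: [-0.0, 0.306, 0.952, 0.001]
contact_force: [-1.0, 0.4, -0.6]
gripper_width: 0.824
grasp_force: 0.0
```

Run:
```python
from h import *
st()
f=grab_frame('side');W=cloud(f);H,S,V=cv2.split(cv2.cvtColor(f['pixels'],cv2.COLOR_BGR2HSV));z=W[...,2]
m=(np.hypot(W[...,0]-.42,W[...,1]-.2)<.08)&(z>.01)&(z<.16);p=W[m]
for a in [.02,.05,.07,.09,.11,.125]:
    q=p[abs(p[:,2]-a)<.008];print(a,len(q),np.median(q,0).round(4))
print(p.max(0))
f=grab_frame('scene');cv2.imwrite('pics/scene3.png',f['pixels'])
```

```text
18.3 [0.4211 0.1998 0.3199] xyaw 144.3 F [-1.   0.4 -0.6] w 0.824 gf 0.0 [ 0.28 -0.37  1.87  0.    1.65 -0.67]
0.02 61 [0.4101 0.1817 0.0199]
0.05 33 [0.4137 0.1903 0.0497]
0.07 26 [0.4135 0.1917 0.0693]
0.09 33 [0.4145 0.1912 0.0907]
0.11 28 [0.4143 0.1903 0.1091]
0.125 36 [0.4147 0.1915 0.1258]
[0.44101143 0.21257668 0.14180596]
```

View pics/scene3.png

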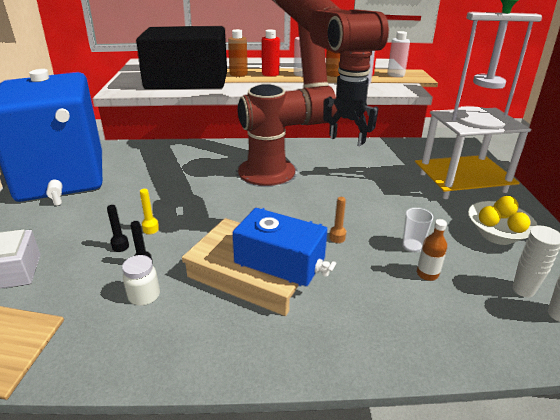

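The tamper stands upright at (338,220), the dispenser lies flat with its tap past the front end at (325,268), and the bystanders haven't moved.

```bash
python3 -c "
from plant import *
print(job_done())"
```

```text
the job is handed in; nothing more can be done
None
```

I tipped the dispenser flat with its tap about 48 mm past the stand's front end, pressed the vent cap home with the tamper, stood the tamper upright on the counter at about (0.42, 0.20), and handed the job in at about 18 s of the 67 s; the judge's verdict was not shown.

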